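# Pack the tensile-stage kit into its transport case

## Robot

A 6-joint arm with a two-finger parallel gripper is mounted at the origin on the work surface. World frame = base frame: x ahead of the robot, y to its left, z up, the work surface at z = 0. Lengths are in mm, angles in rad, forces in N, time in s.
With the tool pointing down it reaches from about 275 to 1000 mm from the base axis. Payload 8.4 kg.
Tool frame: the origin (TCP) lies on the centre line of the jaws, within the pads' length; the fingertips stand 17 mm ahead of it and the grasp point (between the pads) lies 2 mm behind it (r.tcp_to_tips is the z of the fingertips in the tool frame, in mm); z points along the fingers, y is the direction in which the jaws open and shut (so a half turn about z gives the same grasp; the last joint's range is limited). The gripper opens to 85 mm and grips with 20 to 120 N. Pads are 22 mm wide; open, the fingers measure 114 mm over their backs; the gripper's body (76 mm by 85 mm) begins 54 mm behind the grasp point. The pads swing forward as they close: fully open they stand 13 mm farther back than shut.
Start: joints at [-1.336, 0.353, 1.633, -0, 1.155, -0.002], TCP at [146.619, -607.561, 248.281] pointing down, gripper open.
Joint ranges: [-2.63, 2.63], [-0.92, 2.1], [0.06, 2.66], [-1.3, 4.44], [0, 2.69], [-3.02, 3.02]. Speed limits (rad/s): [2.22, 2.22, 2.79, 3.14, 3.14, 3.14].

## Interface

Orientations are given as [roll, pitch, yaw] about the fixed x, y, z axes, in that order (R = Rz(yaw) Ry(pitch) Rx(roll)).
In Python, from rig import r, cams, job gives the robot as it stands.
- The arm moves only by the tool drive_tool, never from a script. Its argument "deltas" is a list of rows, each a list of 4 numbers: the shift along the tool's x, y, z in cm, then the turn about the tool's z in rad. In form: [[x, y, z, roll], ...]. A call has 1 to 12 rows; each row shifts and turns the commanded pose from where the row before left it, along the tool's axes as they then stand; what a row does not reach is not made up. A row lasts 1/12 s, in which the tool goes at most 41.7 mm and 7.16 degrees, less where a joint would pass 70% of its speed; a pose out of reach is approached as far as the arm can. A call with a gripper value outside its range is refused whole. "jaw" is the closure, from 0 (fully open) to 1 (shut), set as the call begins (left out, the last holds). The fingers move at their own pace and stop on an object; "force" is the grip in N (left out, the last holds). Time passes only in rows, so rows that do not move let the fingers close. It gives the time, the measured TCP pose, the force and the opening at its end, in the units of the state.
- r.sense(): the state, without advancing time (a new reading comes with each control period).
- cams.grab_frame(name): name is "side" or "top"; returns (picture, depth): 420x560x3 uint8, red, green, blue; 420x560 float32, mm along the optical axis (not along the pixel's ray), 0 where there is no reading.
- cams.camera_params(name): a dict with "fx", "fy", "cx", "cy" (pixels), "R" (3x3) and "t" (3): a world point X has camera coordinates R X + t. Camera axes: x right, y down, z forward; pixel columns grow to the right and rows downward; lengths in mm; the calibration is good to about 2 mm. A picture is of the moment at which its call begins. camera_params takes no time and is no camera call.
- job.sign_off(): hands the job in, once; it reports no verdict.
The state is a dict: "clock": time; "qpos": joint angles; "qvel": joint speeds; "joint_efforts": joint torques, N m; "eef_pos": TCP position; "tcp_rot": TCP orientation; "contact_force": force on the tool from outside, world axes, zero at the start; "wrist_torque": the same for the moment, N m; "opening": opening from 0.0 (shut) to 1.0 (fully open).
Only numpy, scipy, OpenCV 4.12 (cv2) and the standard library are available. Lean on these libraries where they do the work, as an engineer would, in place of code of your own. Each camera call takes 0.05 s, during which the arm holds its last target. There are 200 camera calls.

## Task

Pack the tensile-test kit into the open aluminium case, ready for its cover: the blue controller box that already lies loose in it, the tensile stage, and the red-banded and white-banded objectives from the sloped rack. Everything must stand flat on the case floor, side by side, the stage on its base plate and the objectives upright with their glass noses up; it is a tight fit, so slide the upright controller to one end to make room, and set the objectives down gently. Leave the yellow-banded objective in its pocket and the other things on the bench where they are.

Things in the scene. Friction and masses are not known exactly. Their poses are not given: they have to be found in the camera images.
- case_floor (a point): Open aluminium case, a shallow tray fixed to the bench, outside 126 x 204 x 40 mm. Point: centre of its inner floor, 5 mm above the bench; x across (inner width 116 mm), y along (inner length 194 mm), z up. Walls 5 mm thick, rising 35 mm above the inner floor; no dividers. A handle stands 14 mm out from the -x wall, a catch 8 mm out from each end wall.
- case: The same aluminium case; origin: centre of its underside, on the bench, 5 mm below case_floor; same axes.
- controller: Blue controller box with black ends, loose in the case, 104 (its x) x 46 (its y) x 70 mm high, 0.35-0.6 kg. Origin: centre of its underside, z up. It stands across the case (its x along the case's x, within about 5 degrees, either way round), anywhere along the case's length. Grip over the 46 mm or push.
- stage: Tensile stage, 0.55-0.85 kg, starts on the bench. Origin: centre of the underside of its bright base plate, 110 (x) x 84 (y) x 14 mm. On the plate a dark block with bright cheeks, 44 mm wide (y), x -46 to +38, top 56 mm up (grip over the 44), two brass screw heads 3 mm higher, a brass knob 14 mm out of its +x end, over the plate. Fits the case only with its x across the case, either way round.
- objective_red: Red-banded objective: black stepped cylinder with red bands, 86 mm tall, 0.2-0.4 kg, leaning in the rack. Origin: centre of its flat foot; z = its axis, towards the glass nose. Foot 42 mm across, flaring to a barrel 52 mm across from 10 to 46 mm up, cone to 54 mm, then a straight nose 36 mm across from 54 to 82 mm up: grip there.
- objective_white: White-banded objective: black stepped cylinder with white bands, 86 mm tall, 0.2-0.4 kg, leaning in the rack. Origin: centre of its flat foot; z = its axis, towards the glass nose. Foot 42 mm across, flaring to a barrel 52 mm across from 10 to 46 mm up, cone to 54 mm, then a straight nose 36 mm across from 54 to 82 mm up: grip there.
- objective_yellow: Yellow-banded objective: black stepped cylinder with yellow bands, 86 mm tall, 0.2-0.4 kg, leaning in the rack. Origin: centre of its flat foot; z = its axis, towards the glass nose. Foot 42 mm across, flaring to a barrel 52 mm across from 10 to 46 mm up, cone to 54 mm, then a straight nose 36 mm across from 54 to 82 mm up: grip there. It stays in the rack.
- rack: Sloped black rack with aluminium cheeks, fixed, about 100 x 248 x 82 mm high. Origin: centre of its underside; y along the row, -x its low front, towards the case. Three pockets, 56 mm across, 26 mm deep, at y = -75, 0, +75 mm hold the objectives in any order. Pocket axes lean 28 degrees (0.49 rad) from vertical towards -x: the noses point up and to -x. An objective comes out along its own axis.
- oil_bottle: Amber oil bottle, 36 mm across, 85 mm tall; origin under its centre. Leave alone.
- screwdriver: Screwdriver lying on the bench, 160 mm long along its x; leave alone.
- slide_box: Slide box with blue lid, 60 x 85 x 30 mm; origin under its centre. Leave alone.
- mouse: Black computer mouse, 60 x 100 x 33 mm; leave alone.
- jar: Clear jar with white lid, 58 mm across, 70 mm tall; leave alone.
- weight: Brass weight, 48 mm across, 45 mm tall; leave alone.
Not all that is in view belongs to the job. Leave any pink or purple look-alike of the stage alone.

How it is judged (in metres and radians):
At the end, for the whole second after the job is handed in: Controller, stage, red and white objectives lie in the case, undersides within 5 mm of its floor, controller and stage level within 0.06 rad, objectives upright within 0.10 rad, released, at rest; the yellow objective is within 20 mm of its start, the other bench things within 25 mm (x of controller in the frame of case_floor between -0.045 and 0.045 m and y of controller in the frame of case_floor between -0.082 and 0.082 m and z of each of controller, stage, objective_red, objective_white in the frame of case_floor below 0.005 m and angle between each of controller, stage's own z axis and vertical below 0.06 rad and linear speed of each of controller, stage, objective_red, objective_white below 0.02 m/s and angular speed of each of controller, stage, objective_red, objective_white below 0.2 rad/s and x of stage in the frame of case_floor between -0.03 and 0.03 m and y of stage in the frame of case_floor between -0.06 and 0.06 m and x of objective_red in the frame of case_floor between -0.038 and 0.038 m and y of objective_red in the frame of case_floor between -0.078 and 0.078 m and angle between each of objective_red, objective_white's own z axis and vertical below 0.1 rad and x of objective_white in the frame of case_floor between -0.038 and 0.038 m and y of objective_white in the frame of case_floor between -0.078 and 0.078 m and distance of objective_yellow from where it was at the start of the episode below 0.02 m and distance of each of oil_bottle, screwdriver, slide_box, mouse, jar, weight from where it was at the start of the episode below 0.025 m); the robot touches nothing.
It fails at once if the yellow-banded objective is lifted or pushed out of its pocket (moved over 20 mm) (distance of objective_yellow from where it was at the start of the episode above 0.02 m).
It fails at once if another thing on the bench is shoved (over 25 mm) or knocked over (distance of any of oil_bottle, screwdriver, slide_box, mouse, jar, weight from where it was at the start of the episode above 0.025 m or angle between any of oil_bottle, screwdriver, slide_box, mouse, jar, weight's own z axis and vertical above 0.5 rad).
It fails at once if an objective is dropped or banged: it meets the case with over 60 N (contact force between any of objective_red, objective_white and case above 60 N).
It fails at once if an objective falls onto its side (angle between any of objective_red, objective_white's own z axis and vertical above 1.3 rad).
It also fails if it takes over 67 s, if anything falls off the work surface, if the arm or the gripper's body presses on something with over 40 N, if the wrist force passes 120 N, or if a joint passes its speed limit or range.

## Working session

There is one attempt and no reset: what is moved stays moved. The work goes in short steps, Python scripts to look and compute and a tool call to move; the robot and the scene stay as the last step left them, time stands still between calls to the robot, and variables do not carry over. Pictures are saved under pics/ and viewed, about 8 in all and at most 12, crops included, and the job is handed in when it is done.

Besides the shell and the picture viewer there is one more tool, called after "Request:" by a JSON object that holds its "op" and its "data". drive_tool: Moves the arm, as the interface text tells. Its arguments: {"type":"object","properties":{"deltas":{"type":"array"},"jaw":{"type":"number"},"force":{"type":"number"}},"required":["deltas"]}

```bash
ls; mkdir -p pics; cat > h.py <<'E'
import numpy as np, cv2
from rig import r,cams,job
def grab(n):
    p,d=cams.grab_frame(n); np.savez('/tmp/%s.npz'%n,p=p,d=d); return p,d
def load(n):
    z=np.load('/tmp/%s.npz'%n); return z['p'],z['d']
def cloud(n,d):
    c=cams.camera_params(n); v,u=np.indices(d.shape)
    P=np.stack([(u-c['cx'])/c['fx']*d,(v-c['cy'])/c['fy']*d,d],-1)
    return (P-np.array(c['t']))@np.array(c['R'])
def save(n,img): cv2.imwrite('pics/%s.png'%n,img[...,::-1])
E
python3 - <<'E'
from h import *
for n in('side','top'):
    p,d=grab(n); save(n+'0',p); c=cams.camera_params(n); print(n,c['fx'],c['cx'],c['cy'],np.round(c['R'],3).tolist(),np.round(c['t']), (d==0).mean())
print(r.sense())
print([x for x in dir(r) if x[0]!='_'])
E
```

```text
pics
side 533.6745468564159 275.79034836825565 209.07243326580632 [[0.983, -0.184, 0.019], [-0.107, -0.647, -0.755], [0.151, 0.74, -0.655]] [-472.   30. 1403.] 0.004009353741496599
top 436.3587512993164 281.97321923265736 208.51576486288457 [[0.066, -0.998, 0.005], [-0.977, -0.066, -0.203], [0.203, 0.009, -0.979]] [-110.  437. 1119.] 0.004077380952380952
{'clock': 0.1, 'qpos': array([-1.33640667e+00,  3.53584414e-01,  1.63409790e+00, -1.45795747e-05,
        1.15518577e+00, -2.43161499e-03]), 'qvel': array([-6.28693587e-04, -1.46065213e-03, -1.23121809e-03, -6.69844983e-04,
       -3.70321753e-06, -1.48103954e-03]), 'joint_efforts': array([ 1.17633375e-03, -6.06353474e+01, -3.42818534e+01, -3.94994731e-05,
        3.90095520e-03, -3.71557394e-05]), 'eef_pos': array([ 146.51173273, -607.14866462,  247.61696517]), 'tcp_rot': array([-3.14031719e+00,  1.02294928e-05,  2.36827178e-01]), 'contact_force': array([ 0.14106381, -0.84719022, -1.02940353]), 'wrist_torque': array([-0.02342667, -0.00045207,  0.02357135]), 'opening': 0.998310217259896}
['MotionError', 'sense', 'tcp_to_tips']
```

View pics/top0.png

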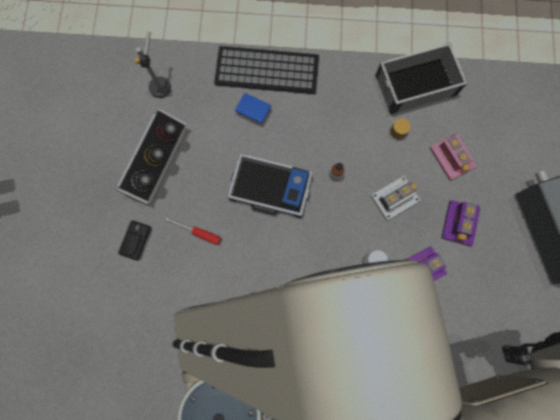

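View pics/side0.png

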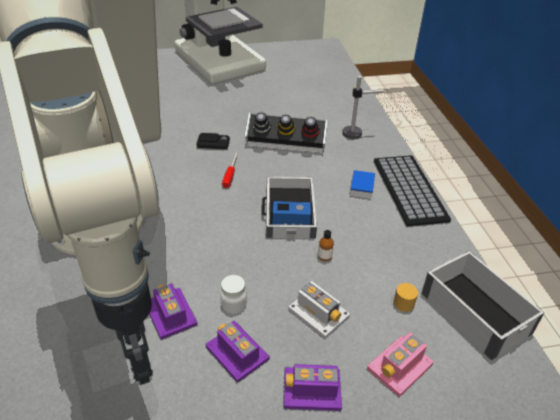

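The top view shows the real stage (white plate) at about (396,197). The look-alikes are pink at (453,157) and purple at (461,222), (428,264) and one more. The case is at (271,186) with the controller at its right end. The rack is at (152,155), with red (168,130), yellow (154,155) and white (142,180). Next I'll measure these and confirm with an enlarged crop.

```bash
cat >> h.py <<'E'
def rect(P,m,lo,hi,box):
    "minAreaRect of world xy of points in pixel box with z in lo..hi"
    u0,v0,u1,v1=box; s=np.zeros(m.shape,bool); s[v0:v1,u0:u1]=1
    s&=m&(P[...,2]>lo)&(P[...,2]<hi)
    q=P[s]
    if len(q)<4: return None
    (c,w,a)=cv2.minAreaRect(q[:,:2].astype(np.float32)); 
    return np.round(c,1),np.round(w,1),round(a,1),len(q),np.round(np.median(q[:,2]),1)
E
python3 - <<'E'
from h import *
p,d=load('top'); P=cloud('top',d); ok=d>0
hsv=cv2.cvtColor(p,cv2.COLOR_RGB2HSV); S=hsv[...,1];V=hsv[...,2]
print('bench z',np.median(P[210:240,320:350,2]))
print('case rim',rect(P,ok,33,46,(222,148,318,222)))
print('case rim bright',rect(P,ok&(S<60)&(V>120),33,46,(222,148,318,222)))
print('ctrl top',rect(P,ok,66,82,(222,148,318,222)))
print('stage plate',rect(P,ok&(S<60)&(V>120),8,20,(365,170,425,222)))
print('stage blk',rect(P,ok,50,58,(365,170,425,222)))
print('knob/brass',rect(P,ok&(S>110),20,70,(365,170,425,222)))
print('rack rim',rect(P,ok,2,200,(110,102,195,210)))
for n,b in dict(red=(155,118,185,145),yel=(142,142,170,168),whi=(128,167,158,194)).items():
    print(n,rect(P,ok,115,200,b), np.round(P[b[1]:b[3],b[0]:b[2],2].max()))
a=cv2.resize(p[95:225,110:320],None,fx=3.6,fy=3.6,interpolation=cv2.INTER_CUBIC)
s,_=load('side'); b=cv2.resize(s[270:340,280:360],None,fx=3,fy=3)
c=cv2.resize(p[170:222,365:430],None,fx=3,fy=3); 
can=np.zeros((600,800,3),np.uint8); can[:468,:756]=a; 
can[390:600,0:240]=b; can[444:600,260:455]=c; save('crop1',can)
# side view of objectives
Ps,ds=load('side'); Q=cloud('side',ds)
for n,b in dict(white=(248,108,274,140),yel=(274,110,298,140),red=(299,112,325,145)).items():
    q=Q[b[1]:b[3],b[0]:b[2]].reshape(-1,3); q=q[(q[:,2]>95)&(q[:,2]<170)]; print(n,len(q),np.round(q[q[:,2]>q[:,2].max()-12].mean(0)),q[:,2].max())
E
```

```text
bench z 0.22255724434100904
case rim (array([510.2, -44.1]), array([213., 130.]), 79.7, 538, np.float64(39.9))
case rim bright (array([511.5, -42. ]), array([206.5, 126.6]), 79.1, 399, np.float64(40.3))
ctrl top (array([ 498.1, -109.6]), array([ 45.9, 104.1]), 77.4, 681, np.float64(75.3))
stage plate (array([ 519.1, -379.8]), array([120.9, 110.5]), 34.6, 520, np.float64(14.1))
stage blk (array([ 501.9, -387.7]), array([44.2, 88.8]), 34.5, 356, np.float64(55.9))
knob/brass (array([ 509.4, -398.7]), array([14.8, 82.9]), 33.1, 51, np.float64(57.4))
rack rim (array([584.7, 301. ]), array([326.3, 245.3]), 5.9, 4901, np.float64(50.9))
red (array([625.7, 231.2]), array([21.2, 24. ]), 44.8, 40, np.float64(116.6)) 1185.0
yel (array([556.2, 257.5]), array([18.8, 28.5]), 72.3, 50, np.float64(117.1)) 122.0
whi (array([483.7, 281.6]), array([19.6, 28.3]), 75.8, 51, np.float64(117.4)) 1185.0
white 103 [482. 271. 112.] 119.87078619097949
yel 104 [552. 246. 111.] 118.2251034476592
red 108 [623. 222. 111.] 117.62852651015106
```

View pics/crop1.png

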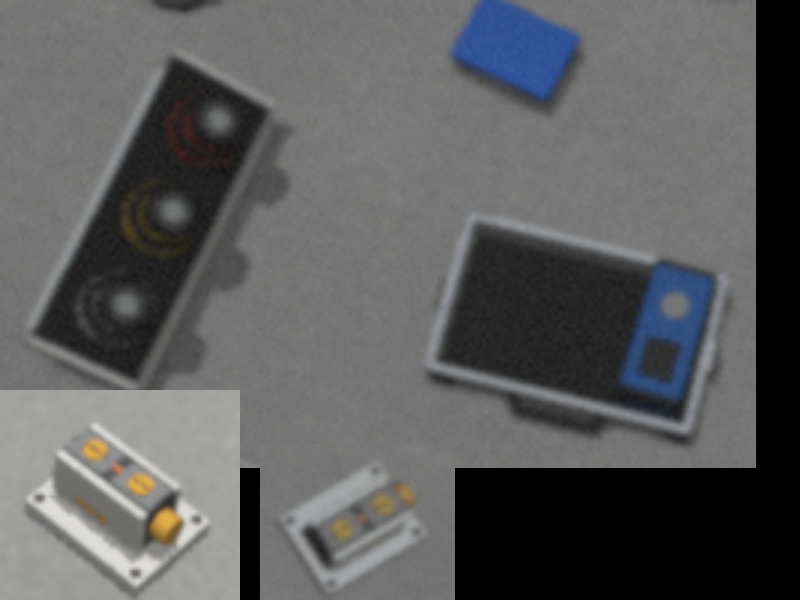

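The crop confirms the stage: white plate, grey block with brass screws, and the knob towards world (+x,-y). The order in the rack is red (top), yellow, white. One more refinement is needed: nose axes by a fixed-radius fit, plus the stage plate.

```bash
cat >> h.py <<'E'
from scipy.optimize import least_squares
t=np.deg2rad(28)
def rackframe(yr):
    yr=np.r_[yr,0]/np.hypot(*yr); L=np.array([yr[1]*-1,yr[0],0.]); 
    a=np.sin(t)*L+np.cos(t)*np.array([0,0,1]); return a,yr,np.cross(a,yr)
E
python3 - <<'E'
from h import *
yr=np.array([-0.943,0.333]); a,yr,e=rackframe(yr); print('a',np.round(a,3))
if a[1]>0: print('lean sign flipped!')
pts=[]
for n in('top','side'):
    p,d=load(n); P=cloud(n,d); pts.append(P[d>0])
for nm,c in dict(red=(625,228),yel=(555,253),whi=(483,278)).items():
    for nn,sel in (('top',[0]),('side',[1]),('both',[0,1])):
        q=np.concatenate([pts[i] for i in sel]); q=q[(np.hypot(q[:,0]-c[0],q[:,1]-c[1])<36)&(q[:,2]>85)&(q[:,2]<130)]
        s=q@a; sm=np.percentile(s,99); m=(s<sm-4)&(s>sm-28)
        X=np.c_[q@yr,q@e][m]
        f=least_squares(lambda c:np.hypot(*(X-c).T)-18,np.median(X,0),loss='soft_l1')
        g=a*(sm-86+74)+f.x[0]*yr+f.x[1]*e
        print(nm,nn,m.sum(),'grasp(74 up)',np.round(g,1),'foot',np.round(g-74*a,1),'res',round(np.abs(f.fun).mean(),2))
u=np.array([.566,-.824]);v=np.array([.824,.566]);c=np.array([501.9,-387.7])
for n,(p,q) in zip(('top','side'),((load('top')[0],0),(load('side')[0],0))):
    d=load(n)[1]; P=cloud(n,d); 
    for lo,hi in((10,18),(50,57.5),(25,48)):
        m=(d>0)&(P[...,2]>lo)&(P[...,2]<hi)&(np.hypot(P[...,0]-c[0],P[...,1]-c[1])<85)
        X=P[m][:,:2]-c; print(n,lo,m.sum(),'along',np.round(np.percentile(X@u,[1,5,95,99]),1),'lat',np.round(np.percentile(X@v,[1,5,95,99]),1))
# free spot check for staging near (520,140)
P=np.concatenate(pts); 
for sx in(480,520,560):
  for sy in(110,130,150): 
    m=(np.hypot(P[:,0]-sx,P[:,1]-sy)<40)&(P[:,2]>8)&(P[:,2]<300); print(sx,sy,m.sum(),end=' | ')
E
```

```text
a [-0.156 -0.443  0.883]
red top 127 grasp(74 up) [625.2 227.6 105.2] foot [636.8 260.4  39.9] res 4.09
red side 122 grasp(74 up) [623.2 223.1 105.6] foot [634.8 255.8  40.2] res 4.47
red both 257 grasp(74 up) [623.9 224.5 104.9] foot [635.5 257.3  39.5] res 4.73
yel top 115 grasp(74 up) [555.  252.5 105.2] foot [566.6 285.2  39.9] res 4.46
yel side 100 grasp(74 up) [552.4 248.2 105.2] foot [564.  280.9  39.9] res 3.85
yel both 232 grasp(74 up) [554.  250.2 105.1] foot [565.5 282.9  39.8] res 4.61
whi top 127 grasp(74 up) [485.3 276.1 106.4] foot [496.9 308.9  41.1] res 4.66
whi side 117 grasp(74 up) [480.8 271.4 106.2] foot [492.4 304.2  40.8] res 4.55
whi both 273 grasp(74 up) [481.7 272.8 106.6] foot [493.3 305.6  41.2] res 5.17
top 10 538 along [-53.  -51.   49.9  54.7] lat [-41.5 -39.9  39.7  41.5]
top 50 319 along [-43.5 -41.1  36.   39.7] lat [-21.9 -20.8  20.3  21.8]
top 25 84 along [-44.7 -44.1  51.8  53. ] lat [-22.7 -22.   17.2  19.4]
side 10 600 along [-47.4 -41.6  59.1  61. ] lat [-46.8 -45.6  29.6  35.5]
side 50 574 along [-38.8 -35.1  41.   43.5] lat [-26.8 -25.3  15.2  17.2]
side 25 351 along [-38.1 -31.7  57.1  58.2] lat [-27.8 -26.9   4.5  15.1]
480 110 0 | 480 130 0 | 480 150 0 | 520 110 0 | 520 130 0 | 520 150 0 | 560 110 0 | 560 130 0 | 560 150 0 |
```

Request:
{"op": "drive_tool", "data": {"deltas": [[3.6,-1.14,0.6,0],[3.6,-1.14,0.6,0],[3.6,-1.14,0.6,0],[3.6,-1.14,0.6,0],[3.6,-1.14,0.6,0],[3.6,-1.14,0.6,0],[3.6,-1.14,0.6,0],[3.6,-1.14,0.6,0],[3.6,-1.14,0.6,0],[3.6,-1.14,0.6,0],[3.6,-1.14,0.6,0]], "jaw": 0, "force": 60}}

```text
clock: 1.02
eef_pos: [503.4, -391.4, 181.7]
tcp_rot: [-3.141, 0.0, 0.237]
contact_force: [0.1, -1.5, 0.1]
opening: 1.0
```

Request:
{"op": "drive_tool", "data": {"deltas": [[0,0,0,0.12],[0,0,0,0.12],[0,0,0,0.12],[0,0,0,0.12],[0,0,0,0.12],[0,0,0,0.12],[0,0,0,0.12],[0,0,0,0.12],[0,0,0,0.12],[0,0,0,0.126],[0,0,0,0]]}}

```text
clock: 1.93
eef_pos: [501.9, -392.6, 181.9]
tcp_rot: [3.141, 0.001, -0.974]
contact_force: [0.3, -0.6, -0.7]
opening: 1.003
```

```bash
cat >> h.py <<'E'
def plan(x,y,z,yaw,s=None):
    s=s or r.sense(); p=s['eef_pos']; w=s['tcp_rot'][2]; d=np.array([x,y,z])-p
    c,n=np.cos(w),np.sin(w); tx=c*d[0]+n*d[1]; ty=n*d[0]-c*d[1]
    print('now',np.round(p,1),round(w,3),'F',np.round(s['contact_force'],1),'op',round(s['opening'],3),'t',round(s['clock'],2))
    print(' cm: x %.2f y %.2f z %.2f  roll %.3f  rows>=%.1f'%(tx/10,ty/10,-d[2]/10,-((yaw-w+np.pi)%(2*np.pi)-np.pi),np.linalg.norm(d)/41.7))
E
python3 - <<'E'
from h import *
s=r.sense(); c0=s['eef_pos']
for n in('top','side'):
    p,d=grab(n); P=cloud(n,d); q=P[(d>0)]; m=(np.hypot(*(q[:,:2]-c0[:2]).T)<90)&(q[:,2]>c0[2]-25)&(q[:,2]<c0[2]+45)
    print(n,m.sum(),rect(P,(d>0)&(np.hypot(P[...,0]-c0[0],P[...,1]-c0[1])<90),c0[2]-25,c0[2]+45,(0,0,560,420)))
    cc=cams.camera_params(n); v=np.array(cc['R'])@c0+cc['t']; u=int(v[0]/v[2]*cc['fx']+cc['cx']); w=int(v[1]/v[2]*cc['fy']+cc['cy']); print(u,w)
    cv2.circle(p,(u,w),2,(0,255,0),-1)
    k=cv2.resize(p[max(0,w-50):w+75,max(0,u-70):u+70],None,fx=2.8,fy=2.8)
    (A:=globals().setdefault('A',[])).append(k[:350,:390])
h=min(k.shape[0] for k in A); save('grip1',np.hstack([k[:h] for k in A])); plan(502,-392,120,-.969)
E
```

```text
top 0 None
414 181
side 332 (array([ 501.4, -394.7]), array([148.7,  25.8]), 34.6, 332, np.float64(201.3))
324 255
now [ 502.  -392.6  182. ] -0.964 F [ 0.5  0.4 -0.8] op 0.999 t 2.03
 cm: x -0.05 y -0.04 z 6.20  roll 0.005  rows>=1.5
```

View pics/grip1.png

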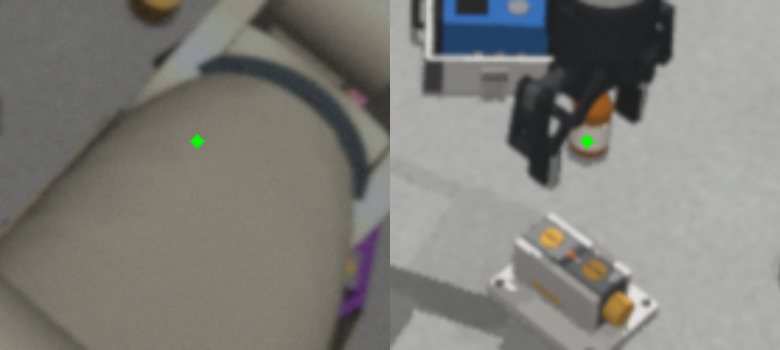

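Request:
{"op": "drive_tool", "data": {"deltas": [[0,0,3.0,0.005],[0,0,3.0,0],[0,0,3.0,0],[0,0,3.0,0],[0,0,1.4,0],[0,0,1.0,0],[0,0,0,0]]}}

```text
clock: 2.62
eef_pos: [501.4, -392.2, 36.6]
tcp_rot: [3.141, 0.003, -0.972]
contact_force: [-0.3, -0.5, 0.1]
opening: 0.998
```

Request:
{"op": "drive_tool", "data": {"deltas": [[0,0,0,0],[0,0,0,0],[0,0,0,0],[0,0,0,0],[0,0,0,0],[0,0,0,0]], "jaw": 1, "force": 60}}

```text
clock: 3.12
eef_pos: [503.5, -393.4, 40.3]
tcp_rot: [-3.14, -0.003, -0.973]
contact_force: [0.6, 1.7, 6.8]
opening: 0.505
```

Request:
{"op": "drive_tool", "data": {"deltas": [[0,0,-1.0,0],[0,0,-3.0,0],[0,0,-4.0,0],[0,0,-4.0,0],[0,0,-2.0,0],[0,0,0,-0.11],[0,0,0,-0.11],[0,0,0,-0.11],[0,0,0,-0.11],[0,0,0,-0.11],[0,0,0,-0.11],[0,0,0,-0.12]]}}

```text
clock: 4.12
eef_pos: [501.2, -392.2, 178.2]
tcp_rot: [-3.141, 0.002, -0.188]
contact_force: [-0.1, 0.1, -8.2]
opening: 0.504
```

```bash
python3 -c "
from h import *
plan(511.8,-40.6,180,-.19)"
```

```text
now [ 501.2 -392.2  178.2] -0.188 F [-0.1  0.1 -8.2] op 0.504 t 4.12
 cm: x -5.52 y -34.74 z -0.18  roll 0.002  rows>=8.4
```

Request:
{"op": "drive_tool", "data": {"deltas": [[-0.55,-3.47,0,0],[-0.55,-3.47,0,0],[-0.55,-3.47,0,0],[-0.55,-3.47,0,0],[-0.55,-3.47,0,0],[-0.55,-3.47,0,0],[-0.55,-3.47,0,0],[-0.55,-3.47,0,0],[-0.55,-3.47,0,0],[-0.55,-3.47,0,0],[0,0,1.5,0],[0,0,2.5,0]]}}

```text
clock: 5.12
eef_pos: [516.2, -39.7, 140.5]
tcp_rot: [-3.141, -0.005, -0.19]
contact_force: [1.5, -0.6, -8.0]
opening: 0.504
```

Request:
{"op": "drive_tool", "data": {"deltas": [[0,0,2.5,0],[0,0,0,0],[0,0,0,0]]}}

```text
clock: 5.37
eef_pos: [513.1, -41.5, 112.7]
tcp_rot: [3.141, 0.004, -0.193]
contact_force: [0.2, 0.5, -7.8]
opening: 0.507
```

```bash
python3 - <<'E'
from h import *
plan(511.8,-40.6,120,-.19)
c0=r.sense()['eef_pos'][:2]
A=[]
ux=np.array([.982,-.189]);uy=np.array([.189,.982])
for n in('top','side'):
    p,d=grab(n); P=cloud(n,d); k=d>0; X=P[...,:2]-[511,-44]
    x=X@ux; y=X@uy; z=P[...,2]
    hsv=cv2.cvtColor(p,cv2.COLOR_RGB2HSV); br=(hsv[...,1]<70)&(hsv[...,2]>110)
    def ext(m): return m.sum(),np.round(np.percentile(x[m],[1,5,95,99]),1),np.round(np.percentile(y[m],[1,5,95,99]),1) if m.sum()>5 else 0
    near=k&(abs(x)<90)&(abs(y)<125)
    print(n,'rim',ext(near&(z>34)&(z<45)),'rimbright',ext(near&br&(z>34)&(z<45)))
    print(' ctrl',ext(near&(z>69)&(z<81)&(y<-40)))
    print(' plate',ext(near&br&(z>81)&(z<105)))
    u,v=(271,186) if n=='top' else (290,205)
    A.append(cv2.resize(p[v-65:v+55,u-70:u+70],(392,336)))
save('hover',np.hstack(A))
E
```

```text
now [513.1 -41.5 112.7] -0.193 F [ 0.2  0.5 -7.8] op 0.507 t 5.37
 cm: x -0.15 y -0.06 z -0.73  roll -0.003  rows>=0.2
top rim (np.int64(151), array([-64.1, -62.9,  62.4,  64.1]), array([-101.4,  -99.8,  -55. ,  -50.3])) rimbright (np.int64(26), array([-61.3, -61.1,  62.8,  63.2]), array([-100.3,  -99.8,  -87.1,  -76.8]))
 ctrl (np.int64(563), array([-51.6, -48. ,  46.3,  50.5]), array([-89.7, -87.9, -52.2, -49.4]))Traceback (most recent call last):
  File "<stdin>", line 14, in <module>
  File "<stdin>", line 10, in ext
    return _quantile_unchecked(
        a, q, axis, out, overwrite_input, method, keepdims, weights)
    return _ureduce(a,
                    func=_quantile_ureduce_func,
    ...<5 lines>...
                    overwrite_input=overwrite_input,
                    method=method)
    r = func(a, **kwargs)
    result = _quantile(arr,
                       quantiles=q,
    ...<2 lines>...
                       out=out,
                       weights=wgt)
    slices_having_nans = np.isnan(arr[-1, ...])
                                  ~~~^^^^^^^^^
IndexError: index -1 is out of bounds for axis 0 with size 0
```

```bash
python3 - <<'E'
from h import *
A=[]
ux=np.array([.982,-.189]);uy=np.array([.189,.982])
for n in('top','side'):
    p,d=grab(n); P=cloud(n,d); k=d>0; X=P[...,:2]-[511,-44]
    x=X@ux; y=X@uy; z=P[...,2]
    hsv=cv2.cvtColor(p,cv2.COLOR_RGB2HSV); br=(hsv[...,1]<70)&(hsv[...,2]>110)
    def ext(m): return (m.sum(),np.round(np.percentile(x[m],[1,5,95,99]),1),np.round(np.percentile(y[m],[1,5,95,99]),1)) if m.sum()>5 else 0
    near=k&(abs(x)<90)&(abs(y)<125)
    print(n,'rim',ext(near&(z>35)&(z<44)),'rimbright',ext(near&br&(z>35)&(z<44)))
    print(' ctrl',ext(near&(z>69)&(z<81)&(y<-40)))
    print(' plate',ext(near&br&(z>78)&(z<96)&(y>-60)),ext(near&br&(z>68)&(z<96)&(y>-46)))
    u,v=(271,186) if n=='top' else (290,205)
    A.append(cv2.resize(p[v-65:v+55,u-70:u+70],(392,336)))
save('hover',np.hstack(A))
E
```

```text
top rim (np.int64(143), array([-63.9, -62.7,  62.2,  64. ]), array([-100.9,  -99.7,  -57.8,  -50. ])) rimbright (np.int64(25), array([-61.5, -61.4,  62.2,  62.4]), array([-100.3,  -99.8,  -86.7,  -76.7]))
 ctrl (np.int64(565), array([-51.6, -47.5,  45.4,  50.1]), array([-89.9, -88. , -52.2, -49.2]))
 plate 0 0
side rim (np.int64(368), array([-64.1, -63.4,  60.4,  62.4]), array([-108.4, -106.7,   64.8,   95.3])) rimbright (np.int64(253), array([-64.2, -63.6,  60.9,  62.1]), array([-108. , -106.4,   76.8,   95.8]))
 ctrl (np.int64(569), array([-51.7, -46.9,  45.9,  50. ]), array([-97.4, -94. , -41.8, -40.4]))
 plate (np.int64(488), array([-52.8, -50.2,  51.6,  55.3]), array([-44.9, -42.7,  14.2,  35.9])) (np.int64(503), array([-52.8, -50.2,  51.7,  55.3]), array([-44.9, -42.7,  13.6,  35.7]))
```

View pics/hover.png

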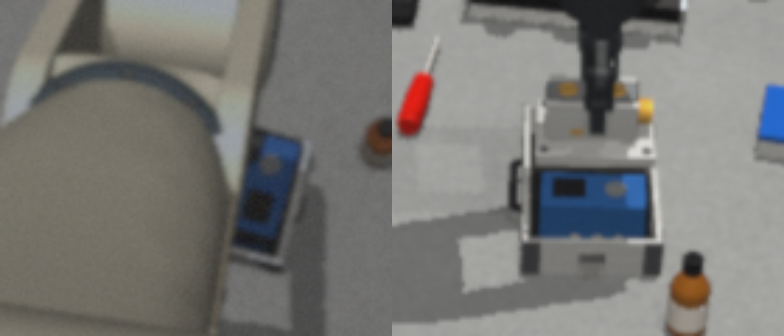

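Request:
{"op": "drive_tool", "data": {"deltas": [[-0.2,-0.3,0,0],[0,0,2.0,0],[0,0,2.0,0],[0,0,1.2,0],[0,0,0.6,0],[0,0,0.4,0],[0,0,0.3,0],[0,0,0,0],[0,0,0,0]]}}

```text
clock: 6.27
eef_pos: [513.9, -38.4, 48.9]
tcp_rot: [-3.141, -0.001, -0.193]
contact_force: [0.3, 0.3, -8.6]
opening: 0.508
```

Request:
{"op": "drive_tool", "data": {"deltas": [[0,0,0.2,0],[0,0,0.2,0],[0,0,0.2,0],[0,0,0.1,0],[0,0,0,0],[0,0,0,0]]}}

```text
clock: 6.77
eef_pos: [514.0, -38.4, 45.2]
tcp_rot: [-3.141, -0.002, -0.193]
contact_force: [-16.4, 1.1, 48.7]
opening: 0.509
```

Request:
{"op": "drive_tool", "data": {"deltas": [[-0.1,0,-0.2,0],[-0.1,0,0,0],[0,0,0,0],[0,0,0,0]]}}

```text
clock: 7.1
eef_pos: [513.2, -38.2, 45.2]
tcp_rot: [-3.141, -0.004, -0.193]
contact_force: [-3.6, -0.5, 19.5]
opening: 0.504
```

Request:
{"op": "drive_tool", "data": {"deltas": [[0,0.1,-0.1,0],[0,0.2,0,0],[0,0.2,0,0],[0,0.2,0,0],[0,0.2,0,0],[0,0.1,0,0],[0,0,0,0]]}}

```text
clock: 7.68
eef_pos: [511.6, -45.9, 46.5]
tcp_rot: [-3.139, -0.003, -0.194]
contact_force: [-3.1, 22.1, 26.9]
opening: 0.505
```

Request:
{"op": "drive_tool", "data": {"deltas": [[0,0.2,0,0],[0,0.2,0,0],[0,0.2,0,0],[0,0,0,0],[0,0,0,0]]}}

```text
clock: 8.1
eef_pos: [511.1, -50.0, 47.7]
tcp_rot: [-3.136, -0.004, -0.196]
contact_force: [-5.4, 39.1, 42.4]
opening: 0.503
```

```bash
cat >> h.py <<'E'
ux=np.array([.982,-.189]);uy=np.array([.189,.982])
def ext(x,y,z,m): 
    return (int(m.sum()),)+tuple(np.round(np.percentile(w[m],[2,50,98]),1).tolist() for w in(x,y,z)) if m.sum()>5 else 0
def fr(n):
    p,d=grab(n); P=cloud(n,d); X=P[...,:2]-[511,-44]; return p,d>0,X@ux,X@uy,P[...,2]
E
python3 - <<'E'
from h import *
p,k,x,y,z=fr('side'); hsv=cv2.cvtColor(p,cv2.COLOR_RGB2HSV)
near=k&(abs(x)<75)&(abs(y)<120); blue=near&(hsv[...,0]>95)&(hsv[...,0]<125)&(hsv[...,1]>120)
print('ctrl top',ext(x,y,z,blue&(z>72)))
br=near&(hsv[...,1]<70)&(hsv[...,2]>110)
print('block/plate',ext(x,y,z,br&(z>45)&(z<70)&(y>-40)))
save('c2',cv2.resize(p[140:250,240:345],(735,590),interpolation=cv2.INTER_CUBIC)[:590])
E
```

```text
ctrl top (335, [-46.5, 3.4, 46.8], [-103.3, -81.6, -57.3], [72.2, 74.5, 78.8])
block/plate (133, [-45.3, -18.2, 35.2], [-33.3, -25.0, 13.3], [52.4, 61.0, 65.3])
```

View pics/c2.png

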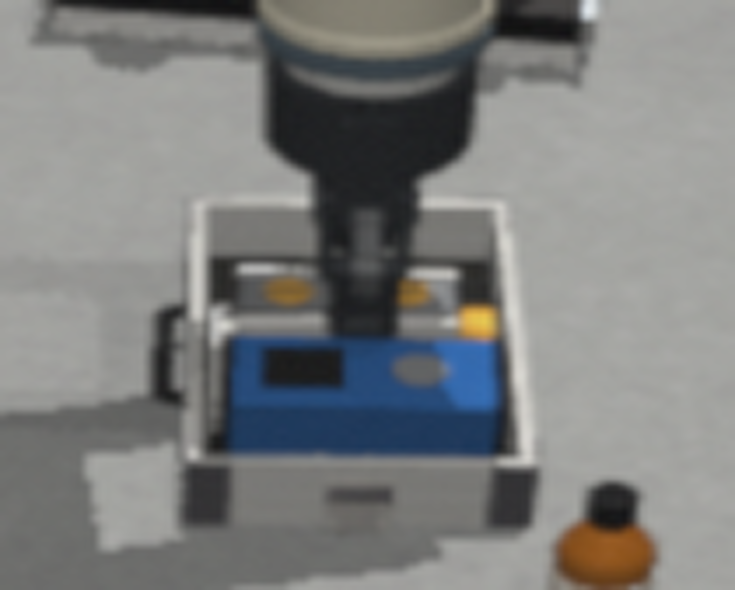

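Request:
{"op": "drive_tool", "data": {"deltas": [[0,-0.1,-0.1,0],[0,-0.1,-0.1,0],[0,0,0,0],[0,0,0,0]]}}

```text
clock: 8.48
eef_pos: [510.7, -49.8, 47.9]
tcp_rot: [-3.139, -0.003, -0.194]
contact_force: [-0.1, 20.0, 17.6]
opening: 0.505
```

Request:
{"op": "drive_tool", "data": {"deltas": [[0,0,0,0],[0,0,0,0],[0,0,0,0],[0,0,0,0]], "jaw": 0.4}}

```text
clock: 8.82
eef_pos: [510.5, -48.7, 48.1]
tcp_rot: [-3.138, -0.003, -0.195]
contact_force: [-2.3, 29.0, 22.5]
opening: 0.596
```

Request:
{"op": "drive_tool", "data": {"deltas": [[0,0,-1.0,0],[0,0,-3.0,0],[0,0,-4.0,0],[0,0,-4.0,0],[0,0,-2.0,0]]}}

```text
clock: 9.23
eef_pos: [510.8, -51.9, 190.7]
tcp_rot: [-3.141, -0.006, -0.193]
contact_force: [1.8, 0.3, 0.3]
opening: 0.598
```

```bash
python3 - <<'E'
from h import *
p,k,x,y,z=fr('side'); hsv=cv2.cvtColor(p,cv2.COLOR_RGB2HSV)
near=k&(abs(x)<75)&(abs(y)<120); blue=near&(hsv[...,0]>95)&(hsv[...,0]<125)&(hsv[...,1]>120)
print('ctrl top',ext(x,y,z,blue&(z>72)))
br=near&(hsv[...,1]<70)&(hsv[...,2]>110)
print('block',ext(x,y,z,near&(z>54)&(z<63)&(y>-40)))
plan(624.4,225.5,160,1.232)
E
```

```text
ctrl top (264, [-46.6, 2.5, 46.2], [-97.2, -80.3, -54.4], [72.1, 73.7, 76.9])
block (347, [-46.9, -5.0, 34.5], [-31.2, -13.1, 12.1], [55.0, 59.5, 62.7])
now [512.3 -52.1 193.1] -0.193 F [1.7 0.3 2.7] op 0.604 t 9.28
 cm: x 5.68 y -29.40 z 3.31  roll -1.425  rows>=7.2
```

Request:
{"op": "drive_tool", "data": {"deltas": [[0.71,-3.67,0,0],[0.71,-3.67,0,0],[0.71,-3.67,0,0],[0.71,-3.67,0,0],[0.71,-3.67,0,0],[0.71,-3.67,0,0],[0.71,-3.67,0,0],[0.71,-3.67,0,0]]}}

```text
clock: 9.95
eef_pos: [621.5, 227.4, 186.0]
tcp_rot: [-3.142, -0.0, -0.193]
contact_force: [0.9, -0.5, 0.5]
opening: 0.598
```

Request:
{"op": "drive_tool", "data": {"deltas": [[0,0,0,-0.119],[0,0,0,-0.119],[0,0,0,-0.119],[0,0,0,-0.119],[0,0,0,-0.119],[0,0,0,-0.119],[0,0,0,-0.119],[0,0,0,-0.119],[0,0,0,-0.119],[0,0,0,-0.119],[0,0,0,-0.119],[0,0,0,-0.116]]}}

```text
clock: 10.95
eef_pos: [621.0, 225.5, 185.9]
tcp_rot: [3.141, 0.0, 1.238]
contact_force: [-0.4, -0.1, 0.0]
opening: 0.599
```

```bash
python3 - <<'E'
from h import *
plan(624.2,225.1,103,1.232)
p,k,x,y,z=fr('side'); P=None
cc=cams.camera_params('side')
save('c3',cv2.resize(p[70:160,235:345],(770,600)[:2],interpolation=cv2.INTER_CUBIC))
E
```

```text
now [621.  225.5 185.9] 1.238 F [-0.4 -0.1  0. ] op 0.599 t 10.95
 cm: x 0.07 y 0.31 z 8.29  roll 0.006  rows>=2.0
```

View pics/c3.png

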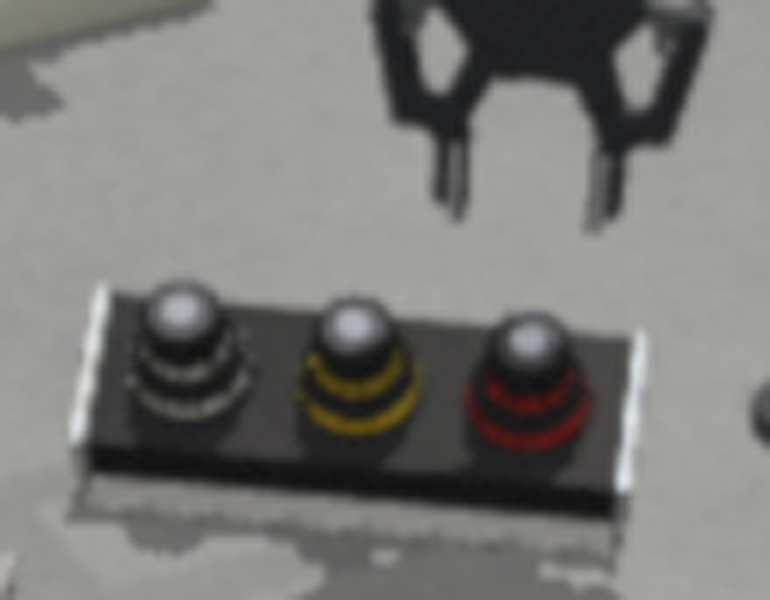

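Request:
{"op": "drive_tool", "data": {"deltas": [[0.05,0.15,2.5,0],[0,0,2.5,0],[0,0,1.5,0],[0,0,1.0,0],[0,0,0.8,0],[0,0,0,0]]}}

```text
clock: 11.5
eef_pos: [621.9, 225.3, 101.7]
tcp_rot: [-3.14, 0.001, 1.231]
contact_force: [-0.7, 0.1, -0.6]
opening: 0.6
```

Request:
{"op": "drive_tool", "data": {"deltas": [[0,0,0,0],[0,0,0,0],[0,0,0,0],[0,0,0,0],[0,0,0,0]], "jaw": 1, "force": 30}}

```text
clock: 11.92
eef_pos: [623.2, 225.6, 104.2]
tcp_rot: [3.14, -0.001, 1.232]
contact_force: [1.6, -0.4, 0.9]
opening: 0.407
```

Request:
{"op": "drive_tool", "data": {"deltas": [[-0.47,0,-0.88,0],[-0.7,0,-1.32,0],[-0.7,0,-1.32,0],[-0.7,0,-1.32,0],[-0.7,0,-1.32,0],[-0.3,0,-1.6,0],[0,0,-2.0,0],[0,0,-1.0,0],[0,0,0,0]]}}

```text
clock: 12.67
eef_pos: [611.9, 191.9, 214.5]
tcp_rot: [3.138, -0.003, 1.231]
contact_force: [-0.2, -0.4, -3.7]
opening: 0.411
```

```bash
python3 - <<'E'
from h import *
plan(520,130,190,1.232)
p,k,x,y,z=fr('side'); 
save('c4',cv2.resize(p[20:160,215:345],(557,600),interpolation=cv2.INTER_CUBIC))
E
```

```text
now [611.9 191.9 214.5] 1.231 F [-0.2 -0.4 -3.7] op 0.411 t 12.67
 cm: x -8.89 y -6.61 z 2.45  roll -0.001  rows>=2.7
```

View pics/c4.png

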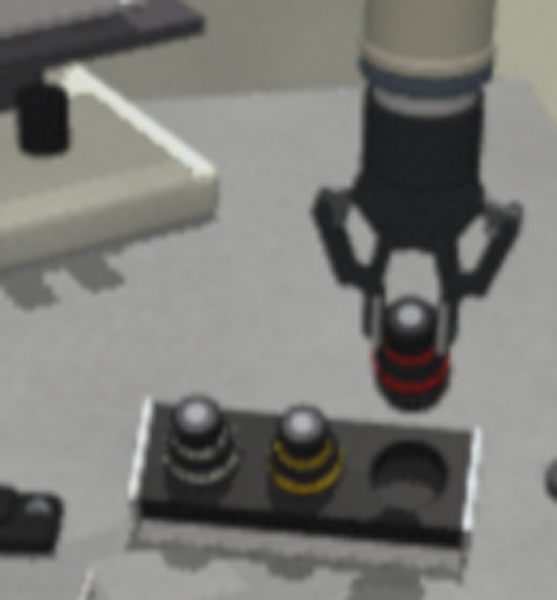

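Request:
{"op": "drive_tool", "data": {"deltas": [[-2.9,-2.2,0,0],[-2.9,-2.2,0,0],[-3.0,-2.2,0,0],[0,0,3.5,0],[0,0,3.5,0],[0,0,3.0,0],[0,0,1.8,0],[0,0,0.6,0],[0,0,0,0],[0,0,0,0]], "force": 20}}

```text
clock: 13.55
eef_pos: [519.1, 130.9, 87.0]
tcp_rot: [-3.141, 0.0, 1.232]
contact_force: [0.2, 0.0, -3.2]
opening: 0.411
```

```bash
python3 - <<'E'
from h import *
plan(520,130,78,1.232)
p,d=grab('side'); P=cloud('side',d); s=r.sense()['eef_pos']
q=P[(d>0)&(np.hypot(P[...,0]-s[0],P[...,1]-s[1]-15)<65)]
q=q-s; L=np.array([-.333,-.943]); e=q[:,:2]@-L
for lo in range(-85,15,10):
    m=(q[:,2]>lo)&(q[:,2]<lo+10); print(lo,m.sum(),np.round(np.percentile(e[m],[5,50,95]),0) if m.sum()>3 else '')
E
```

```text
now [519.1 130.9  87. ] 1.232 F [ 0.2  0.  -3.2] op 0.411 t 13.55
 cm: x -0.05 y 0.11 z 0.90  roll -0.000  rows>=0.2
-85 11 [ 0. 15. 23.]
-75 15 [ 5.  8. 16.]
-65 29 [-3.  2. 20.]
-55 30 [-8. -1. 13.]
-45 49 [-11.  -4.   8.]
-35 48 [-10.  -4.  12.]
-25 28 [-15. -11.  -3.]
-15 43 [-19. -13.  -7.]
-5 89 [-19. -12.  -1.]
5 83 [-15.  -6.   7.]
```

Request:
{"op": "drive_tool", "data": {"deltas": [[0,0,0.4,0],[0,0,0.3,0],[0,0,0.2,0],[0,0,0,0]]}}

```text
clock: 13.93
eef_pos: [519.0, 130.8, 77.9]
tcp_rot: [3.142, -0.0, 1.232]
contact_force: [-0.2, -0.1, -3.1]
opening: 0.413
```

Request:
{"op": "drive_tool", "data": {"deltas": [[0,0,0.2,0],[0,0,0.1,0],[0,0,0,0]]}}

```text
clock: 14.18
eef_pos: [519.5, 130.7, 76.3]
tcp_rot: [3.141, -0.0, 1.232]
contact_force: [-4.6, -1.9, 14.9]
opening: 0.411
```

Request:
{"op": "drive_tool", "data": {"deltas": [[0.4,0,-0.05,0],[0.4,0,-0.05,0],[0.4,0,-0.05,0],[0.4,0,0,0],[0,0,0,0]]}}

```text
clock: 14.6
eef_pos: [525.5, 146.3, 77.7]
tcp_rot: [3.14, -0.001, 1.232]
contact_force: [-0.4, -2.9, 9.2]
opening: 0.411
```

Request:
{"op": "drive_tool", "data": {"deltas": [[0.4,0,0,0],[0.4,0,0,0],[0.4,0,0,0],[0.4,0,0.05,0],[0.4,0,0.1,0],[0,0,0,0]]}}

```text
clock: 15.1
eef_pos: [531.9, 165.7, 75.3]
tcp_rot: [3.141, -0.001, 1.232]
contact_force: [0.2, -1.5, 7.4]
opening: 0.415
```

```bash
python3 - <<'E'
from h import *
plan(520,130,78,1.232)
p,k,x,y,z=fr('side'); 
save('c5',cv2.resize(p[70:180,225:335],(600,600),interpolation=cv2.INTER_CUBIC))
E
```

```text
now [531.9 165.7  75.3] 1.232 F [ 0.2 -1.5  7.4] op 0.415 t 15.1
 cm: x -3.76 y 0.06 z -0.27  roll -0.000  rows>=0.9
```

View pics/c5.png

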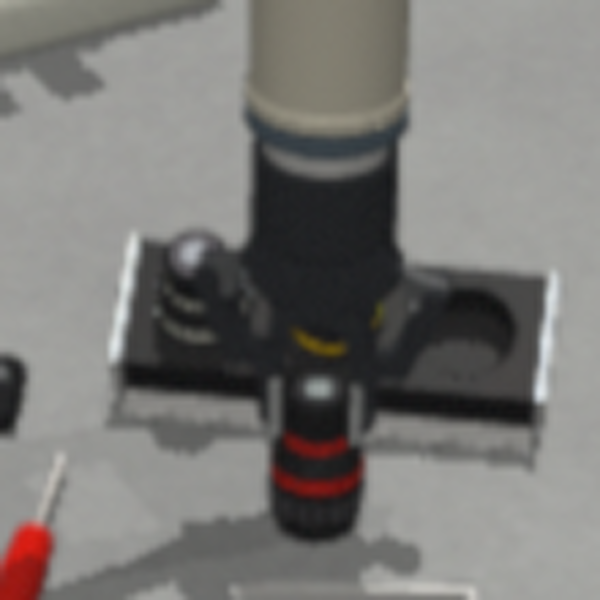

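Request:
{"op": "drive_tool", "data": {"deltas": [[0,0,0,0],[0,0,0,0],[0,0,0,0],[0,0,0,0],[0,0,0,0],[0,0,0,0]], "jaw": 0.5}}

```text
clock: 15.65
eef_pos: [531.0, 164.8, 74.8]
tcp_rot: [-3.141, -0.0, 1.232]
contact_force: [-0.2, 0.0, -0.5]
opening: 0.499
```

```bash
python3 - <<'E'
from h import *
plan(520,130,78,1.232)
p,d=grab('side'); P=cloud('side',d); s=r.sense()['eef_pos'];s[2]=0
q=P[(d>0)&(np.hypot(P[...,0]-s[0],P[...,1]-s[1])<45)]
q=q-s; R=np.array([.333,.943]); e=q[:,:2]@R; l=q[:,:2]@[.943,-.333]
for lo in range(5,95,8):
    m=(q[:,2]>lo)&(q[:,2]<lo+8); print(lo,m.sum(),np.round(np.percentile(e[m],[3,50,97]),0),np.round(np.percentile(l[m],[3,50,97]),0) if m.sum()>3 else '')
E
```

```text
now [531.  164.8  74.8] 1.232 F [-0.2  0.  -0.5] op 0.499 t 15.65
 cm: x -3.64 y 0.12 z -0.32  roll -0.000  rows>=0.9
5 25 [-26. -21. -10.] [-21.  -4.  19.]
13 42 [-28. -20.   1.] [-24.   5.  25.]
21 40 [-28. -20.   0.] [-24.   3.  25.]
29 34 [-28. -22. -10.] [-21.   0.  23.]
37 50 [-30. -20.  -1.] [-24.   1.  25.]
45 63 [-25. -15.   1.] [-24.   1.  21.]
53 37 [-20. -13.   1.] [-24.  -1.  16.]
61 37 [-19. -13.  -3.] [-31.   2.  30.]
69 58 [-19. -13.  -1.] [-34.   2.  31.]
77 82 [-18.  -8.  11.] [-33.   1.  30.]
85 39 [-20.  -8.   8.] [-31.  -3.  30.]
93 18 [-19. -12.   3.] [-40. -25.  34.]
```

Request:
{"op": "drive_tool", "data": {"deltas": [[0.1,0,0,0],[0,0,0,0],[0,0,0,0],[0,0,0,0],[0,0,0,0]], "jaw": 1, "force": 30}}

```text
clock: 16.12
eef_pos: [531.5, 165.6, 75.0]
tcp_rot: [3.141, -0.0, 1.232]
contact_force: [0.1, -2.3, 3.6]
opening: 0.408
```

Request:
{"op": "drive_tool", "data": {"deltas": [[0,0,-0.5,0.118],[0,0,-2.0,0.118],[0,0,-3.0,0.118],[0,0,-3.0,0.118],[0,0,-1.5,0.118],[0,0,0,0.118],[0,0,0,0.118],[0,0,0,0.118],[0,0,0,0.118],[0,0,0,0.118],[0,0,0,0.118],[0,0,0,0.118]]}}

```text
clock: 17.12
eef_pos: [530.8, 165.7, 174.1]
tcp_rot: [3.141, 0.001, -0.19]
contact_force: [0.7, -0.5, -2.5]
opening: 0.41
```

```bash
python3 - <<'E'
from h import *
plan(552.2,16.8,150,-.19)
for n in('top','side'):
    p,k,x,y,z=fr(n); hsv=cv2.cvtColor(p,cv2.COLOR_RGB2HSV)
    near=k&(abs(x)<75)&(abs(y)<120); br=(hsv[...,1]<60)&(hsv[...,2]>100)
    print(n,'rim',ext(x,y,z,near&br&(z>36)&(z<44)));print(' ctrl',ext(x,y,z,near&(z>71)&(z<79)&(y<-35)))
    print(' block',ext(x,y,z,near&(z>57)&(z<66)&(y>-40)&(y<40)));print(' plate',ext(x,y,z,near&br&(z>14)&(z<25)&(abs(x)<54)))
    u,v=(271,186) if n=='top' else (290,205)
    m=near&br&(z>14)&(z<25)&(abs(x)<54); print('  edge y99',np.round(np.percentile(y[m],[90,97,99]),1) if m.sum()>5 else '')
    (A:=globals().setdefault('A',[])).append(cv2.resize(p[v-65:v+55,u-70:u+70],(392,336)))
save('c6',np.hstack(A))
E
```

```text
now [530.8 165.7 174.1] -0.19 F [ 0.7 -0.5 -2.5] op 0.41 t 17.12
 cm: x 4.92 y 14.22 z 2.41  roll -0.000  rows>=3.7
top rim (364, [-63.6, 18.9, 63.3], [-99.7, -7.2, 103.2], [36.6, 39.9, 43.6])
 ctrl (622, [-51.4, -1.9, 48.8], [-90.3, -68.3, -46.1], [71.8, 75.2, 78.5])
 block (470, [-45.9, -5.9, 34.7], [-24.1, -2.6, 18.0], [57.7, 62.0, 65.6])
 plate (520, [-53.1, -5.1, 52.5], [-63.6, -20.1, 38.3], [14.9, 19.4, 24.1])
  edge y99 [34.8 37.9 38.8]
side rim (348, [-63.8, 4.6, 61.4], [-107.3, -34.2, 98.1], [36.2, 38.2, 41.7])
 ctrl (451, [-51.4, -1.4, 48.2], [-96.9, -76.0, -52.5], [71.2, 73.7, 77.3])
 block (330, [-46.9, -6.3, 34.0], [-31.3, -11.8, 12.3], [57.3, 60.0, 64.2])
 plate (226, [-52.9, -4.9, 48.8], [-112.6, 89.4, 99.0], [14.2, 19.0, 24.7])
  edge y99 [96.7 98.2 99.6]
```

View pics/c6.png

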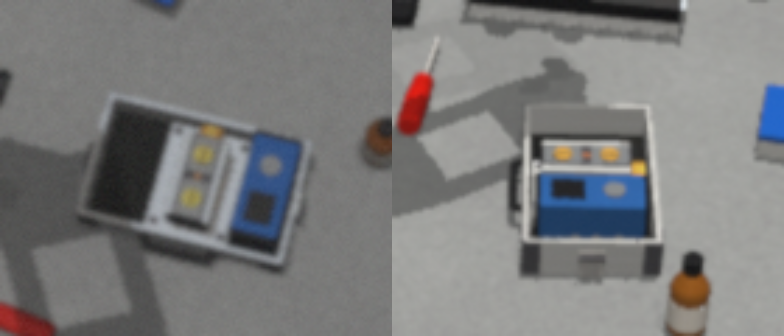

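Request:
{"op": "drive_tool", "data": {"deltas": [[1.2,3.57,0,0],[1.2,3.57,0,0],[1.2,3.57,0,0],[1.27,3.53,0,0],[0,0,2.0,0],[0,0,1.5,0],[0,0,0,0],[0,0,0,0]]}}

```text
clock: 17.88
eef_pos: [552.3, 16.8, 139.1]
tcp_rot: [3.141, 0.003, -0.182]
contact_force: [-0.5, 1.0, -3.5]
opening: 0.411
```

```bash
python3 - <<'E'
from h import *
plan(551.7,16.7,80,-.19)
p,k,x,y,z=fr('side'); hsv=cv2.cvtColor(p,cv2.COLOR_RGB2HSV)
s=(r.sense()['eef_pos'][:2]-[511,-44]); print('tcp frame',np.round([s@ux,s@uy],1))
near=k&(abs(x)<75)&(abs(y)<120); br=(hsv[...,1]<60)&(hsv[...,2]>100)
for lo in(67,77,87,97): print(lo,ext(x,y,z,near&(z>lo)&(z<lo+10)&(y>30)))
print('rim',ext(x,y,z,near&br&(z>36)&(z<44)))
E
```

```text
now [552.3  16.8 139.1] -0.182 F [-0.5  1.  -3.5] op 0.411 t 17.88
 cm: x -0.06 y 0.02 z 5.91  roll 0.008  rows>=1.4
tcp frame [29.7 67.9]
67 (41, [8.5, 30.0, 52.7], [37.2, 43.0, 58.4], [68.8, 73.8, 76.6])
77 (49, [3.5, 24.3, 51.7], [38.1, 42.9, 64.3], [77.3, 82.1, 86.8])
87 (60, [5.7, 31.8, 53.9], [36.1, 43.2, 58.8], [87.5, 91.2, 96.8])
97 (65, [5.2, 28.7, 56.3], [37.1, 43.9, 66.3], [97.2, 102.1, 106.5])
rim (308, [-63.9, -4.3, 61.5], [-107.4, -55.4, 98.8], [36.1, 38.3, 41.9])
```

Request:
{"op": "drive_tool", "data": {"deltas": [[-0.2,0.05,1.5,0],[0,0,1.5,0],[0,0,1.2,0],[0,0,0.6,0],[0,0,0.4,0],[0,0,0,0]]}}

```text
clock: 18.43
eef_pos: [551.0, 16.9, 87.6]
tcp_rot: [3.141, 0.001, -0.183]
contact_force: [-0.5, 0.1, -3.8]
opening: 0.41
```

Request:
{"op": "drive_tool", "data": {"deltas": [[0,0,0.15,0],[0,0,0.1,0],[0,0,0.1,0],[0,0,0.1,0],[0,0,0,0]]}}

```text
clock: 18.85
eef_pos: [551.1, 16.6, 83.5]
tcp_rot: [-3.142, -0.0, -0.184]
contact_force: [1.0, -0.1, -4.0]
opening: 0.406
```

Request:
{"op": "drive_tool", "data": {"deltas": [[0,0,0.1,0],[0,0,0.1,0],[0,0,0.1,0],[0,0,0,0]]}}

```text
clock: 19.18
eef_pos: [551.0, 16.7, 80.2]
tcp_rot: [3.142, 0.0, -0.184]
contact_force: [0.8, 0.3, -3.9]
opening: 0.409
```

Request:
{"op": "drive_tool", "data": {"deltas": [[0,0,0.05,0],[0,0,0.05,0],[0,0,0.05,0],[0,0,0,0]]}}

```text
clock: 19.52
eef_pos: [551.5, 16.5, 80.0]
tcp_rot: [-3.142, -0.001, -0.184]
contact_force: [-3.2, -0.3, 9.3]
opening: 0.406
```

Request:
{"op": "drive_tool", "data": {"deltas": [[0,0,-0.05,0],[0,0,0,0],[0,0,0,0],[0,0,0,0]], "jaw": 0.42}}

```text
clock: 19.85
eef_pos: [551.3, 16.7, 79.4]
tcp_rot: [-3.141, -0.0, -0.184]
contact_force: [-0.6, -1.0, 0.5]
opening: 0.578
```

Request:
{"op": "drive_tool", "data": {"deltas": [[0,0,-1.0,0],[0,0,-2.0,0],[0,0,-3.0,0],[0,0,-4.0,0],[0,0,-1.0,0]]}}

```text
clock: 20.27
eef_pos: [553.7, 16.8, 195.2]
tcp_rot: [-3.14, -0.007, -0.184]
contact_force: [1.2, 1.0, 1.0]
opening: 0.578
```

```bash
python3 - <<'E'
from h import *
plan(482.8,274,190,1.232)
p,k,x,y,z=fr('side'); near=k&(abs(x)<75)&(abs(y)<120)
for lo in(45,58,65,72,80,86): print(lo,ext(x,y,z,near&(z>lo)&(z<lo+7)&(y>30)&(x>-5)))
E
```

```text
now [553.7  16.8 195.2] -0.184 F [1.2 1.  1. ] op 0.578 t 20.27
 cm: x -11.68 y -23.99 z 0.52  roll -1.416  rows>=6.4
45 (59, [4.4, 23.3, 53.7], [36.2, 46.2, 74.4], [45.9, 49.2, 51.9])
58 (30, [11.0, 26.8, 44.8], [43.4, 50.6, 60.8], [58.1, 61.5, 64.3])
65 (35, [11.9, 27.8, 44.2], [41.8, 48.9, 61.3], [65.3, 69.4, 71.9])
72 (27, [11.6, 25.0, 44.1], [46.4, 50.7, 60.8], [73.0, 75.9, 78.7])
80 (35, [11.4, 30.0, 46.4], [45.1, 52.6, 70.0], [80.9, 84.4, 86.7])
86 (72, [14.0, 28.7, 42.7], [47.0, 60.2, 78.4], [86.3, 89.4, 92.7])
```

Request:
{"op": "drive_tool", "data": {"deltas": [[-1.67,-3.43,0,0],[-1.67,-3.43,0,0],[-1.67,-3.43,0,0],[-1.67,-3.43,0,0],[-1.67,-3.43,0,0],[-1.67,-3.43,0,0],[-1.67,-3.43,0,0]]}}

```text
clock: 20.9
eef_pos: [479.1, 275.7, 189.2]
tcp_rot: [3.141, 0.0, -0.184]
contact_force: [1.1, 0.2, -0.3]
opening: 0.581
```

Request:
{"op": "drive_tool", "data": {"deltas": [[0,0,0,-0.118],[0,0,0,-0.118],[0,0,0,-0.118],[0,0,0,-0.118],[0,0,0,-0.118],[0,0,0,-0.118],[0,0,0,-0.118],[0,0,0,-0.118],[0,0,0,-0.118],[0,0,0,-0.118],[0,0,0,-0.118],[0,0,0,-0.118]]}}

```text
clock: 21.9
eef_pos: [479.9, 274.0, 189.0]
tcp_rot: [-3.141, 0.0, 1.238]
contact_force: [0.1, -0.0, 0.7]
opening: 0.579
```

```bash
python3 - <<'E'
from h import *
plan(482.8,274,103.5,1.232)
p,d=grab('side'); 
save('c7',cv2.resize(p[60:160,220:340],(720,600),interpolation=cv2.INTER_CUBIC))
E
```

```text
now [479.9 274.  189. ] 1.238 F [ 0.1 -0.   0.7] op 0.579 t 21.9
 cm: x 0.10 y 0.28 z 8.55  roll 0.006  rows>=2.1
```

View pics/c7.png

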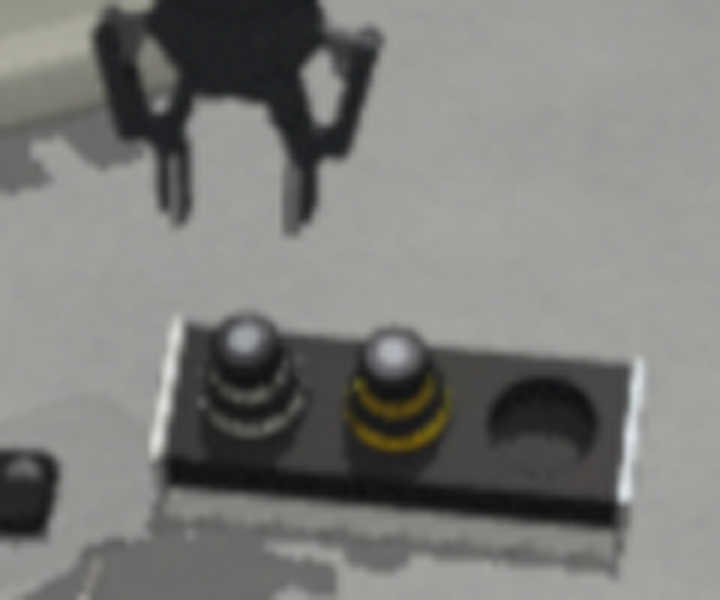

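Request:
{"op": "drive_tool", "data": {"deltas": [[0.1,0.28,2.5,0.006],[0,0,2.5,0],[0,0,1.7,0],[0,0,1.0,0],[0,0,0.8,0],[0,0,0,0]]}}

```text
clock: 22.45
eef_pos: [482.5, 273.8, 103.1]
tcp_rot: [-3.14, 0.002, 1.225]
contact_force: [-0.5, -0.4, 0.5]
opening: 0.578
```

Request:
{"op": "drive_tool", "data": {"deltas": [[0,0,0,0],[0,0,0,0],[0,0,0,0],[0,0,0,0],[0,0,0,0]], "jaw": 1, "force": 30}}

```text
clock: 22.87
eef_pos: [483.5, 274.3, 105.1]
tcp_rot: [3.141, -0.001, 1.226]
contact_force: [-0.3, 0.1, 0.9]
opening: 0.406
```

Request:
{"op": "drive_tool", "data": {"deltas": [[-0.47,0,-0.88,0],[-0.7,0,-1.32,0],[-0.7,0,-1.32,0],[-0.7,0,-1.32,0],[-0.7,0,-1.32,0],[-0.3,0,-1.6,0],[0,0,-2.0,0],[0,0,-1.0,0],[0,0,0,0]]}}

```text
clock: 23.62
eef_pos: [472.2, 241.0, 214.7]
tcp_rot: [3.139, -0.003, 1.226]
contact_force: [0.3, -0.4, -2.8]
opening: 0.407
```

```bash
python3 - <<'E'
from h import *
plan(520,130,88,1.232)
E
```

```text
now [472.2 241.  214.7] 1.226 F [ 0.3 -0.4 -2.8] op 0.407 t 23.62
 cm: x -8.82 y 8.25 z 12.67  roll -0.006  rows>=4.2
```

Request:
{"op": "drive_tool", "data": {"deltas": [[-2.9,2.75,0,0],[-2.9,2.75,0,0],[-3.0,2.75,0,0],[0,0,3.5,0],[0,0,3.5,0],[0,0,3.0,0],[0,0,1.8,0],[0,0,0.8,0],[0,0,0.3,0],[0,0,0,0]], "force": 20}}

```text
clock: 24.45
eef_pos: [518.7, 129.8, 82.6]
tcp_rot: [-3.141, 0.001, 1.226]
contact_force: [-1.3, -0.2, -2.7]
opening: 0.408
```

Request:
{"op": "drive_tool", "data": {"deltas": [[0,0,0.2,0],[0,0,0.2,0],[0,0,0.1,0],[0,0,0,0]]}}

```text
clock: 24.78
eef_pos: [519.3, 130.0, 78.6]
tcp_rot: [3.141, -0.001, 1.226]
contact_force: [-0.4, -0.3, -3.7]
opening: 0.413
```

Request:
{"op": "drive_tool", "data": {"deltas": [[0,0,0.2,0],[0,0,0.15,0],[0,0,0,0]]}}

```text
clock: 25.03
eef_pos: [520.0, 129.7, 77.0]
tcp_rot: [3.14, -0.001, 1.226]
contact_force: [-5.7, -4.7, 25.5]
opening: 0.408
```

Request:
{"op": "drive_tool", "data": {"deltas": [[0.4,0,-0.1,0],[0.4,0,-0.05,0],[0.4,0,-0.05,0],[0.4,0,0,0],[0,0,0,0]]}}

```text
clock: 25.45
eef_pos: [525.6, 145.3, 78.3]
tcp_rot: [3.139, -0.001, 1.226]
contact_force: [-2.0, -2.1, 13.9]
opening: 0.409
```

Request:
{"op": "drive_tool", "data": {"deltas": [[0.4,0,0,0],[0.4,0,0,0],[0.4,0,0,0],[0.4,0,0.05,0],[0.4,0,0.1,0],[0,0,0,0]]}}

```text
clock: 25.95
eef_pos: [532.1, 164.4, 75.9]
tcp_rot: [3.14, -0.001, 1.226]
contact_force: [-1.5, -2.2, 8.5]
opening: 0.411
```

Request:
{"op": "drive_tool", "data": {"deltas": [[0,0,0,0],[0,0,0,0],[0,0,0,0],[0,0,0,0],[0,0,0,0],[0,0,0,0]], "jaw": 0.5}}

```text
clock: 26.45
eef_pos: [531.1, 163.7, 74.9]
tcp_rot: [-3.142, 0.0, 1.226]
contact_force: [0.6, -0.7, 0.2]
opening: 0.499
```

```bash
python3 - <<'E'
from h import *
plan(495,27,150,-.19)
p,d=grab('side'); P=cloud('side',d); s=r.sense()['eef_pos'];s[2]=0
q=P[(d>0)&(np.hypot(P[...,0]-s[0],P[...,1]-s[1])<45)]
q=q-s; e=q[:,:2]@np.array([.333,.943]); l=q[:,:2]@[.943,-.333]
for lo in range(5,95,8):
    m=(q[:,2]>lo)&(q[:,2]<lo+8); print(lo,m.sum(),np.round(np.percentile(e[m],[3,50,97]),0),np.round(np.percentile(l[m],[3,50,97]),0) if m.sum()>3 else '')
E
```

```text
now [531.1 163.7  74.9] 1.226 F [ 0.6 -0.7  0.2] op 0.499 t 26.45
 cm: x -14.08 y 1.23 z -7.51  roll 1.416  rows>=3.8
5 30 [-28. -20.  -6.] [-24.   2.  23.]
13 41 [-27. -21.   2.] [-24.   1.  25.]
21 39 [-28. -20.  -1.] [-25.   1.  24.]
29 29 [-29. -21.  -7.] [-22.   7.  23.]
37 65 [-28. -20.   4.] [-26.   1.  24.]
45 60 [-25. -15.   4.] [-22.   0.  21.]
53 24 [-21. -13.  -5.] [-26.   1.  17.]
61 45 [-20. -13.  -5.] [-32.  -0.  27.]
69 54 [-20. -13.  -4.] [-33.  -3.  32.]
77 86 [-19.  -9.  13.] [-33.  -1.  28.]
85 39 [-16. -10.  -0.] [-34.  -0.  33.]
93 25 [-17. -11.   4.] [-42. -24.  35.]
```

Request:
{"op": "drive_tool", "data": {"deltas": [[0.1,0,0,0],[0,0,0,0],[0,0,0,0],[0,0,0,0],[0,0,0,0]], "jaw": 1, "force": 30}}

```text
clock: 26.92
eef_pos: [531.5, 164.5, 75.1]
tcp_rot: [3.141, 0.0, 1.226]
contact_force: [-0.4, -1.9, 4.4]
opening: 0.41
```

Request:
{"op": "drive_tool", "data": {"deltas": [[0,0,-0.5,0.118],[0,0,-2.0,0.118],[0,0,-3.0,0.118],[0,0,-3.0,0.118],[0,0,-1.5,0.118],[0,0,0,0.118],[0,0,0,0.118],[0,0,0,0.118],[0,0,0,0.118],[0,0,0,0.118],[0,0,0,0.118],[0,0,0,0.118]]}}

```text
clock: 27.92
eef_pos: [531.0, 164.7, 174.3]
tcp_rot: [3.141, 0.001, -0.196]
contact_force: [0.0, -0.0, -2.6]
opening: 0.412
```

Request:
{"op": "drive_tool", "data": {"deltas": [[-0.24,3.5,0,0],[-0.24,3.5,0,0],[-0.24,3.5,0,0],[-0.24,3.5,0,0],[0,0,1.5,0],[0,0,1.5,0],[0,0,0,0],[0,0,0,0]]}}

```text
clock: 28.58
eef_pos: [494.8, 29.0, 144.3]
tcp_rot: [3.141, 0.002, -0.19]
contact_force: [1.2, 0.9, -2.8]
opening: 0.408
```

```bash
python3 - <<'E'
from h import *
plan(495.2,27.5,84,-.187)
p,k,x,y,z=fr('side'); near=k&(abs(x)<75)&(abs(y)<120)
s=(r.sense()['eef_pos'][:2]-[511,-44]); print('tcp frame',np.round([s@ux,s@uy],1))
for lo in(70,80,90,100,110): print(lo,ext(x,y,z,near&(z>lo)&(z<lo+10)&(y>30)&(x<5)))
E
```

```text
now [494.8  29.  144.3] -0.19 F [ 1.2  0.9 -2.8] op 0.408 t 28.58
 cm: x 0.07 y 0.13 z 6.03  roll -0.003  rows>=1.4
tcp frame [-29.1  68.9]
70 (29, [-49.0, -28.9, -9.0], [40.1, 44.1, 51.9], [70.5, 75.3, 80.0])
80 (62, [-53.3, -29.2, -5.0], [38.3, 43.6, 57.0], [80.1, 85.1, 89.9])
90 (57, [-53.5, -32.0, -5.2], [38.9, 44.1, 60.5], [90.3, 94.7, 99.7])
100 (57, [-53.2, -27.1, -2.9], [38.2, 44.2, 67.2], [100.2, 105.7, 109.6])
110 (95, [-53.8, -27.3, -5.9], [39.1, 49.2, 74.7], [110.4, 115.3, 119.5])
```

Request:
{"op": "drive_tool", "data": {"deltas": [[-0.05,0.13,1.5,0],[0,0,1.5,0],[0,0,1.4,0],[0,0,0.8,0],[0,0,0.4,0],[0,0,0.1,0],[0,0,0,0]]}}

```text
clock: 29.22
eef_pos: [495.2, 28.0, 88.3]
tcp_rot: [-3.141, -0.0, -0.19]
contact_force: [-0.7, 0.3, -2.3]
opening: 0.409
```

Request:
{"op": "drive_tool", "data": {"deltas": [[0,0,0.1,0],[0,0,0.1,0],[0,0,0.1,0],[0,0,0.05,0],[0,0,0,0]]}}

```text
clock: 29.63
eef_pos: [494.9, 27.8, 84.6]
tcp_rot: [-3.142, -0.0, -0.19]
contact_force: [-0.2, -0.2, -2.7]
opening: 0.407
```

Request:
{"op": "drive_tool", "data": {"deltas": [[0,0,0.1,0],[0,0,0.1,0],[0,0,0.1,0],[0,0,0.1,0],[0,0,0,0]]}}

```text
clock: 30.05
eef_pos: [494.7, 27.8, 80.2]
tcp_rot: [3.142, 0.0, -0.19]
contact_force: [0.9, -0.6, -2.3]
opening: 0.405
```

Request:
{"op": "drive_tool", "data": {"deltas": [[0,0,0.05,0],[0,0,0.05,0],[0,0,0,0]]}}

```text
clock: 30.3
eef_pos: [495.1, 27.7, 80.1]
tcp_rot: [3.142, -0.0, -0.19]
contact_force: [-1.9, -0.1, 6.5]
opening: 0.408
```

Seated. Release, retreat and check.

Request:
{"op": "drive_tool", "data": {"deltas": [[0,0,-0.05,0],[0,0,0,0],[0,0,0,0],[0,0,0,0]], "jaw": 0.42}}

```text
clock: 30.63
eef_pos: [494.9, 27.8, 80.0]
tcp_rot: [-3.142, -0.0, -0.19]
contact_force: [-0.5, 0.6, -0.1]
opening: 0.583
```

Request:
{"op": "drive_tool", "data": {"deltas": [[0,0,-1.0,0],[0,0,-2.0,0],[0,0,-3.0,0],[0,0,-4.0,0],[0,-4.0,0,0],[0,-4.0,0,0],[0,-4.0,0,0],[0,-4.0,0,0],[0,0,0,0],[0,0,0,0]]}}

```text
clock: 31.47
eef_pos: [525.2, 186.9, 180.6]
tcp_rot: [-3.141, -0.001, -0.187]
contact_force: [0.0, 0.3, -0.5]
opening: 0.578
```

```bash
python3 - <<'E'
from h import *
A=[]
for n in('top','side'):
    p,k,x,y,z=fr(n); near=k&(abs(x)<60)&(abs(y)<105)
    print(n,'ctrl',ext(x,y,z,near&(z>71)&(z<79)&(y<-35)))
    print(' block',ext(x,y,z,near&(z>57)&(z<66)&(y>-40)&(y<22)))
    for nm,m in(('white',x<-1),('red',x>-1)):
        for lo,hi in((36,51),(62,86),(86,96)): print(' ',nm,lo,ext(x,y,z,near&m&(z>lo)&(z<hi)&(y>28)))
    u,v=(271,186) if n=='top' else (290,190)
    A.append(cv2.resize(p[v-65:v+65,u-65:u+65],(390,390),interpolation=cv2.INTER_CUBIC))
save('c8',np.hstack(A)); plan(495,180,190,-.19)
E
```

```text
top ctrl (634, [-51.3, -1.6, 49.0], [-90.2, -68.1, -46.2], [71.4, 75.4, 78.7])
 block (486, [-45.7, -5.6, 34.4], [-24.1, -3.1, 18.2], [58.0, 62.0, 65.5])
  white 36 (95, [-59.9, -42.1, -3.8], [37.0, 98.3, 103.8], [36.4, 40.9, 50.5])
  white 62 (39, [-46.1, -41.8, -19.3], [51.4, 62.0, 80.6], [62.8, 75.0, 86.0])
  white 86 (136, [-43.6, -28.4, -11.4], [52.4, 68.5, 84.7], [86.7, 91.2, 95.0])
  red 36 (115, [2.9, 31.3, 59.9], [33.1, 84.6, 104.2], [36.8, 42.1, 50.4])
  red 62 (36, [11.4, 15.2, 34.7], [51.0, 62.1, 79.2], [66.1, 75.0, 85.9])
  red 86 (138, [13.3, 28.4, 44.6], [52.6, 68.5, 84.7], [86.3, 90.9, 95.0])
side ctrl (458, [-51.5, -1.6, 48.1], [-98.0, -76.1, -52.5], [71.1, 73.7, 77.0])
 block (320, [-45.9, -5.1, 34.0], [-31.3, -12.1, 12.6], [57.3, 60.2, 64.3])
  white 36 (105, [-55.8, -30.8, -3.3], [36.5, 46.0, 99.0], [36.3, 44.8, 50.8])
  white 62 (100, [-45.3, -28.9, -12.4], [43.2, 50.5, 64.9], [63.2, 75.3, 85.9])
  white 86 (74, [-42.7, -29.2, -14.3], [45.5, 61.5, 77.1], [86.4, 89.0, 92.3])
  red 36 (107, [4.5, 36.7, 59.5], [33.7, 45.0, 95.0], [36.4, 44.7, 50.9])
  red 62 (104, [11.4, 27.8, 44.7], [44.0, 50.3, 68.2], [62.8, 73.1, 85.0])
  red 86 (76, [14.0, 27.7, 43.2], [45.9, 59.7, 76.9], [86.3, 88.9, 93.0])
now [524.7 184.6 180.2] -0.19 F [-0.4 -0.9 -1.4] op 0.581 t 31.57
 cm: x -2.83 y 1.01 z -0.98  roll 0.000  rows>=0.8
```

View pics/c8.png

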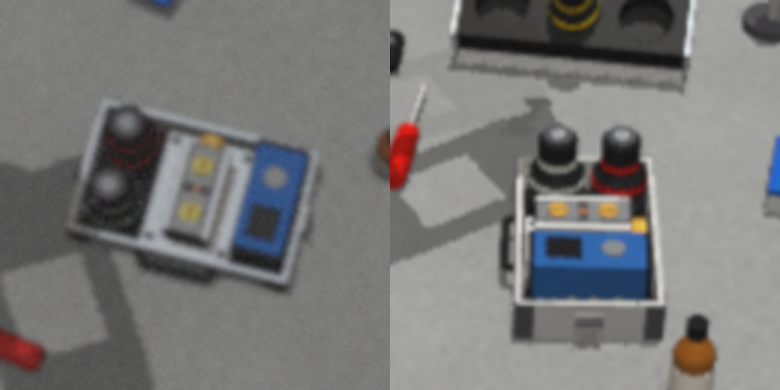

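```bash
python3 - <<'E'
from h import *
P0,d=load('top'); P=cloud('top',d); X=P[...,:2]-[511,-44]; x=X@ux;y=X@uy;z=P[...,2]; k=d>0
for nm,m in (('ctrl',(abs(x)<46)&(y>-87)&(y<-50)&(z>60)),('block',(x>-42)&(x<32)&(abs(y+3)<17)&(z>50)),('plate+',(abs(x)<48)&(y>24)&(y<36)&(z<30)),('plate-',(abs(x)<48)&(y>-42)&(y<-30)&(z<30))):
    m=m&k; c=np.linalg.lstsq(np.c_[x[m],y[m],np.ones(m.sum())],z[m],rcond=None)[0]; print(nm,m.sum(),np.round(c,3),'median z',round(float(np.median(z[m])),1))
job.sign_off(); print(r.sense()['clock'])
E
```

```text
ctrl 475 [-6.0000e-03  6.0000e-03  7.5977e+01] median z 75.6
block 343 [-2.0000e-03  0.0000e+00  6.2298e+01] median z 62.3
plate+ 152 [4.0000e-03 1.2000e-02 1.9084e+01] median z 19.6
plate- 144 [0.0000e+00 1.5000e-02 1.9766e+01] median z 19.2
the job is handed in; nothing more can be done
the job is handed in; nothing more can be done
```

The kit is packed and I handed the job in at about 31.6 s. It reported no verdict.

**What I did:** I set the stage in the case with its x axis across, and used it to slide the controller towards the -y end. The arm cannot tilt, so I lifted each objective out along its axis and stood it upright on the bench. I then regripped it and set it on the case floor with about 10–15 N. The yellow objective stayed in its pocket, and the last picture shows no bench thing disturbed, though it does not cover the whole bench.

**Last checks (camera depth):**

| Item | Measured | Expected |
|---|---|---|
| Controller top height | 75.6 mm, slope under 0.01 rad | 75 mm |
| Stage plate top height | 19.2–19.6 mm, slope under 0.02 rad | 19 mm |
| Objective tops height | about 91 mm, both standing upright | 91 mm |
| Objectives, x in the case | about ±28 mm | within ±38 mm |
| Objectives, y in the case | about +67 mm | within ±78 mm |

**Disagreements:**
- The two cameras differed by about 6 mm along the case. I resolved this by comparing both with the gripper's known position.
- The side view put the controller against the end wall after the push. The top view shows about 4 mm still free, which is well within the limits.
- While I was pushing and releasing the stage, the wrist showed up to 40–50 N on each axis. I noticed no harm from it.

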